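# Snap an end cap home with the bench squeezer

## Robot

A 7-joint arm with a two-finger parallel gripper is mounted at the origin on the work surface. World frame = base frame: x ahead of the robot, y to its left, z up, the work surface at z = 0. Lengths are in m, angles in rad, forces in N, time in s.
With the tool pointing down it reaches from about 0.35 to 0.9 m from the base axis. Payload 19.9 kg.
Tool frame: the origin (TCP) lies at the very end of the fingers, on their centre line; the grasp point (between the pads) lies 19 mm behind it; z points along the fingers, y is the line along which they close (so a half turn about z gives the same grasp; the last joint's range is limited). The gripper opens to 94 mm and grips with 3 to 60 N. Pads are 16 mm wide; open, the fingers measure 119 mm over their backs; the gripper's body (75 mm by 177 mm) begins 78 mm behind the grasp point.
Start: joints at [-1.313, 0.417, -0.01, 1.614, 0.005, 1.111, -0.053], TCP at [0.184, 0.597, 0.205] pointing down, gripper open.
Joint ranges: [-2.81, 2.81], [-0.39, 2.02], [-1.27, 1.25], [0.06, 2.57], [-1.19, 4.33], [0.19, 2], [-2.82, 2.82]. Speed limits (rad/s): [1.89, 1.89, 2.39, 2.39, 3.01, 3.01, 3.01].

## Interface

Orientations are given as a unit quaternion [x, y, z, w].
In Python, from rig import ctrl gives the robot as it stands. Calls block until the motion is done:
- ctrl.move_ptp(position, orientation): joint-space move of the TCP to a pose.
- ctrl.movel(position, v=0.15, frame=None): straight line of the TCP; frame=None keeps the orientation; v is the mean speed in m/s.
- ctrl.move_j(angles): joint-space move.
- ctrl.let_go() and ctrl.close_gripper(force=None): open the fingers fully, or close them until they stop; force is the grip in N (None keeps the last).
- ctrl.dwell(seconds).
- ctrl.inverse_kinematics(position, orientation): joint angles nearest the present ones, or None.
- ctrl.camera(name): name is "scene" or "side" or "wrist"; returns the picture (420x560x3 uint8, red, green, blue); there is no depth.
- ctrl.camera_info(name): a dict with "camera_matrix" (3x3 intrinsics, pixels), "D" ([k1, k2, p1, p2, k3] as OpenCV has them; the pictures are not rectified), "origin" and "attitude" of the camera in the world; the wrist camera has in their place "tool_from_camera" (4x4, takes a point from camera to tool coordinates, whose origin is the TCP and whose axes are the flange's). Camera axes: x right, y down, z forward; pixel columns grow to the right and rows downward; lengths in m; the calibration is good to about 2 mm. A picture is of the moment at which its call begins: read the wrist's pose just before it. camera_info takes no time and is no camera call.
A pose or a line that the arm cannot do raises ctrl.IKError and nothing moves.
- ctrl.job_done(): hands the job in; it is judged then, once.
Readings, each from a call of its own:
- ctrl.get_time(): time.
- ctrl.get_joints(): joint angles.
- ctrl.get_joint_velocities(): joint speeds.
- ctrl.get_effort(): joint torques, N m.
- ctrl.get_ee_pos(): TCP position.
- ctrl.get_orientation(): TCP orientation.
- ctrl.get_contact_force(): force on the tool from outside, world axes, zero at the start.
- ctrl.get_moment(): the same for the moment, N m.
- ctrl.get_grip_width(): finger opening in m.
- ctrl.get_grasp_force(): force on a finger pad.
Only numpy, scipy, OpenCV 4.12 (cv2) and the standard library are available. Lean on these libraries where they do the work, as an engineer would, in place of code of your own. Each camera call takes 0.05 s, during which the arm holds its last target. There are 200 camera calls.

## Task

Set the short aluminium profile stub, slot down, on the key of the bench squeezer's nest so that its two ends face the jaws, then squeeze the squeezer's two handles together until the stub's black end cap, after stiffening, gives and snaps fully home. Use no more squeeze than the snap needs, because pressing on hard afterwards crushes the cap. Then let the handles spring open and leave the finished stub in the nest, leaving the other things on the bench alone.

Things in the scene. Friction and masses are not known exactly. Their poses are not given: they have to be found in the camera images.
- stub_center (a point): centre of the stub's aluminium block, half-way up: loose square profile, 30 mm (its x) by 28 mm long (its y) by 30 mm high (its z, up), 90 g. Open slot 10 mm wide, 6 mm deep along y in its underside. Black cap (28 wide, 22 high, 4 mm thick) at its +y end, at first 5 mm proud: overall y = -14 to +23 mm, 32 mm long when home. The bare 120 mm piece is not it.
- cap (a joint): how far the stub's cap is pushed in, m: 0 as found (5 mm proud), 0.005 fully home. The push needed on the cap's face rises to about 18 N within the first 1.5 to 2.5 mm, then falls; past about 3.5 mm it pulls itself home and stays. A jaw pressing with over 38 N crushes it.
- press: the bench squeezer, bolted down: grey base 175 x 115 x 12 mm with a nest, a pivot block and two steel levers. Origin on the bench right under the nest; x points from nest to pivot block (the handles reach to -x), y from right lever to left, z up. Pivot block and bolts: x = 45 to 87 mm, |y| under 43 mm, up to 81 mm high. The two levers move independently, each sprung open.
- nest (a point): centre of the nest floor, 50 mm above the bench, axes as press: top of a post 26 mm (x) by 42 mm (y). In its middle a round-topped key 6 mm wide, 4 mm high, 30 mm long, along y; the stub sits with its slot over it, cap towards either jaw. Jaw noses are 16 mm wide (x), 57 to 73 mm above the bench; beside the stub the lever bars bow out, 60 mm clear between them.
- lever_left (a joint): closing angle of the left lever, rad: 0 fully open, up to 0.185, about an upright pivot at x = +60, y = +26 mm in the axes of press. Open, its jaw's nose is 22.5 mm from the nest's centre along +y.
- lever_right (a joint): closing angle of the right lever, rad, mirror image of the left (pivot at x = +60, y = -26 mm). Its nose is a screwed anvil that is set differently each time, 22.5 to 28.5 mm from the nest's centre along -y when open. So the handle spacing at which the cap snaps is not known beforehand: it must be felt.
- lever_left_grip (a point): middle of the left handle's black round grip: 11 mm thick, 37 mm long roughly along x of press, 65 mm above the bench, 125 mm from its pivot (the jaw: 60 mm). Open, the two grips measure 68 mm over their outsides, to be taken together from above. The cap snaps at 28 to 48 mm over the outsides, at about 11 to 14 N squeeze, springs included; over about 21 N crushes it.
- lever_right_grip (a point): middle of the right handle's grip, mirror image of the left one.
- offcut: bystander: a loose bare profile piece 30 x 120 x 30 mm, origin under its centre.
- wrench: bystander: a loose steel wrench lying on the bench.
- captray: bystander: a grey tray 100 x 140 x 35 mm with spare caps, origin under its centre.
There are look-alikes about, which are no part of the job. Several things have the shape of the press; the one meant has the colours described above.

How it is judged:
On the way, in this order (a step that is already met when the one before it is completed fails the run):
1. the stub sits on the nest's key between the jaws, released, its cap still proud (x of stub_center in the frame of nest between -0.005 and 0.005 m and y of stub_center in the frame of nest between -0.012 and 0.012 m and z of stub_center in the frame of nest between 0.012 and 0.0175 m and angle between the y axis of stub_center and the y axis of nest, either way round below 0.3 rad and contact force between the fingers and stub below 0.3 N and value of joint cap below 0.002 m), for 0.2 s.
2. the cap has snapped home, with the stub in the nest and both handles squeezed in (value of joint cap above 0.0043 m and value of joint each of lever_left, lever_right above 0.02 rad and distance between stub_center and nest below 0.022 m), for 0.05 s.
At the end, for the whole second after the job is handed in: The cap is home (within 0.7 mm), the stub still sits upright and at rest on the nest's key (within 6 mm across and 14 mm along the key), and both handles are open again (within 0.02 rad) (value of joint cap above 0.0043 m and x of stub_center in the frame of nest between -0.006 and 0.006 m and y of stub_center in the frame of nest between -0.014 and 0.014 m and z of stub_center in the frame of nest below 0.0175 m and angle between stub_center's own z axis and vertical below 0.1 rad and value of joint each of lever_left, lever_right below 0.02 rad and linear speed of stub below 0.01 m/s); the robot touches nothing.
It fails at once if the cap is crushed: a jaw presses on the stub with more than 38 N (contact force between any of lever_left, lever_right and stub above 38 N).
It fails at once if the offcut, the wrench or the tray is moved more than 20 mm (distance of any of offcut, wrench, captray from where it was at the start of the episode above 0.02 m).
It also fails if it takes over 56 s, if anything falls off the work surface, if the arm or the gripper's body presses on something with over 40 N, if the wrist force passes 120 N, or if a joint passes its speed limit or range.

## Working session

There is one attempt and no reset: what is moved stays moved. The work goes in short steps, each a Python script; the robot and the scene stay as the last script left them, time stands still between calls to the robot, and variables do not carry over. Pictures are saved under pics/ and viewed, at most 10 in all, crops included, and the job is handed in when it is done.

```bash
ls; mkdir -p pics; python3 - <<'E'
from rig import ctrl
import cv2,numpy as np
for n in("scene","side","wrist"):
    print(n,ctrl.camera_info(n))
a=[ctrl.camera(n) for n in("scene","side","wrist")]
for n,i in zip(("scene","side","wrist"),a): cv2.imwrite(f"pics/{n}0.png",i[:,:,::-1])
print(ctrl.get_time(),ctrl.get_ee_pos(),ctrl.get_orientation())
E
```

```text
pics
scene {'camera_matrix': array([[402.04178365,   0.        , 289.31677254],
       [  0.        , 402.04178365, 205.59293367],
       [  0.        ,   0.        ,   1.        ]]), 'D': array([0.0131101, 0.       , 0.       , 0.       , 0.       ]), 'origin': array([ 1.46698109, -0.01761899,  0.77535959]), 'attitude': array([ 0.64651014,  0.62799717, -0.30479288, -0.30780758])}
side {'camera_matrix': array([[431.30909687,   0.        , 283.5905872 ],
       [  0.        , 431.30909687, 213.17101358],
       [  0.        ,   0.        ,   1.        ]]), 'D': array([0.02530836, 0.        , 0.        , 0.        , 0.        ]), 'origin': array([0.51048304, 0.7365882 , 0.83672196]), 'attitude': array([-0.03699816,  0.92358327, -0.3809188 ,  0.02293348])}
wrist {'camera_matrix': array([[313.3617958 ,   0.        , 280.33739891],
       [  0.        , 313.3617958 , 208.01738467],
       [  0.        ,   0.        ,   1.        ]]), 'D': array([-0.03365246,  0.        ,  0.        ,  0.        ,  0.        ]), 'tool_from_camera': array([[-8.81486612e-04, -9.57143496e-01, -2.89612759e-01,
         8.47474383e-02],
       [ 9.99999371e-01, -1.04441867e-03,  4.08036158e-04,
         7.00237187e-04],
       [-6.93026127e-04, -2.89612218e-01,  9.57143815e-01,
        -1.79254576e-01],
       [ 0.00000000e+00,  0.00000000e+00,  0.00000000e+00,
         1.00000000e+00]])}
0.15 [0.18394048 0.59703013 0.20497725] [ 1.48860884e-01  9.88858038e-01 -4.67556858e-04 -1.06905225e-05]
```

View pics/scene0.png

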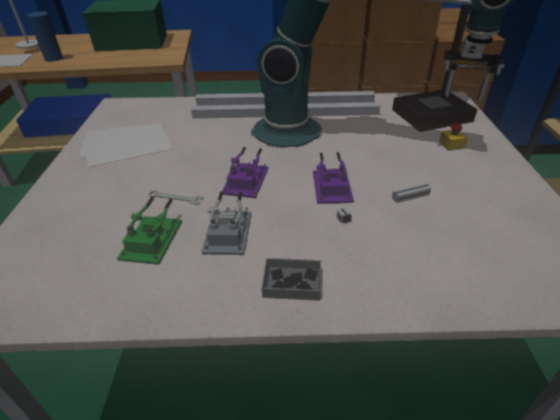

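View pics/side0.png

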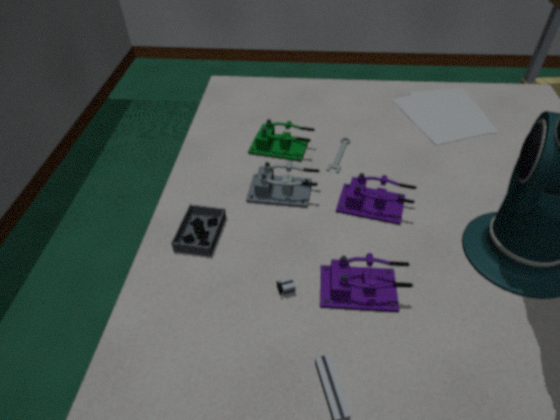

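The press with the described grey base is near scene (228,232), its handles towards the robot. The stub is near scene (344,214) and side (287,287), the offcut at (412,192), the tray at (292,278) and the wrench at (175,196).

```bash
cat > h.py <<'E'
from rig import ctrl
import cv2,numpy as np
from scipy.spatial.transform import Rotation as Ro
def q(yaw): return (Ro.from_euler('z',yaw)*Ro.from_euler('y',np.pi)).as_quat()
def snap(n):
    if n=="wrist": p,o=np.array(ctrl.get_ee_pos()),Ro.from_quat(ctrl.get_orientation())
    im=ctrl.camera(n); i=ctrl.camera_info(n)
    if n=="wrist":
        T=i["tool_from_camera"]; R=o.as_matrix()@T[:3,:3]; t=p+o.apply(T[:3,3])
    else: R=Ro.from_quat(i["attitude"]).as_matrix(); t=i["origin"]
    return im,(i["camera_matrix"],i["D"],R,t)
def cast(c,px,z):
    K,D,R,t=c
    u=cv2.undistortPoints(np.array(px,float).reshape(-1,1,2),K,D).reshape(-1,2)
    d=np.c_[u,np.ones(len(u))]@R.T
    return t+d*((z-t[2])/d[:,2])[:,None]
def proj(c,X):
    K,D,R,t=c
    Xc=(np.atleast_2d(X)-t)@R
    return cv2.projectPoints(Xc,np.zeros(3),np.zeros(3),K,D)[0].reshape(-1,2)
def save(n,im): cv2.imwrite(f"pics/{n}.png",im[:,:,::-1])
E
python3 - <<'E'
from h import *
im,s=snap("scene"); im,d=snap("side")
print("press",cast(s,[228,225],.03),cast(d,[280,187],.03))
print("stub",cast(s,[344,215],.015),cast(d,[286,287],.015))
im,c=snap("wrist")
p=cast(s,[344,215],.015)[0]
ctrl.move_ptp([p[0],p[1],.16],q(0)); im,c=snap("wrist"); save("w_stub",im); np.savez("c_stub",*c)
p=cast(s,[228,225],.03)[0]
ctrl.move_ptp([p[0]-.02,p[1],.26],q(0)); im,c=snap("wrist"); save("w_press",im);np.savez("c_press",*c)
print(ctrl.get_time(),ctrl.get_joints())
E
```

```text
press [[ 0.6165542  -0.17348282  0.03      ]] [[ 0.60974538 -0.16496446  0.03      ]]
stub [[0.56653728 0.16020055 0.015     ]] [[0.5662435  0.16055976 0.015     ]]
3.8083 [-0.08017309  0.38790165  0.4157817   1.57153008 -0.16406893  1.21756002
  1.93824861]
```

View pics/w_stub.png

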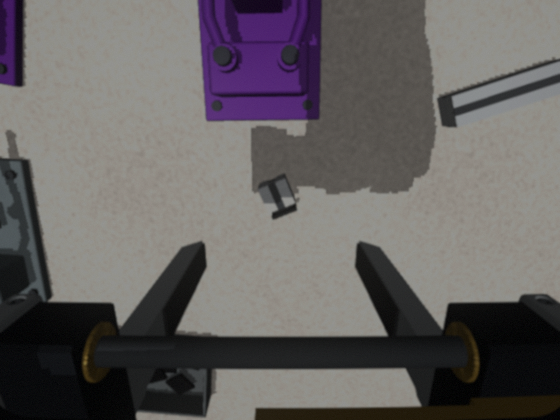

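View pics/w_press.png

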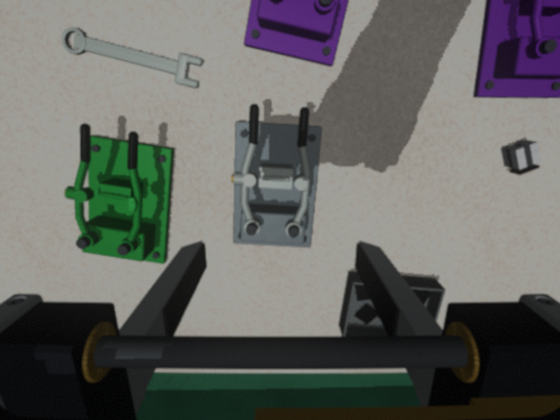

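```bash
python3 - <<'E'
from h import *
c=np.load("c_press.npz"); c=[c[k] for k in c]
# base plate corners top z=.012
print("base",cast(c,[[236,122],[321,126],[310,246],[234,243]],.012))
print("grips",cast(c,[[253,124],[304,126]],.065))
c0=np.load("c_stub.npz"); c0=[c0[k] for k in c0]; print("stub",cast(c0,[[278,190]],.03))
n=cast(c,[[277,184]],.05)[0]; print("nest",n)
ctrl.move_ptp([n[0]+.045,n[1],.13],q(0)); im,c=snap("wrist"); np.savez("c_press2",*c); cv2.imwrite("pics/p2_full.png",im[:,:,::-1])
save("p2",cv2.resize(im[0:300,130:430],None,fx=2,fy=2,interpolation=cv2.INTER_CUBIC))
p=cast(c0,[[278,190]],.03)[0]
ctrl.move_ptp([p[0]+.045,p[1],.06],q(0)); im,c=snap("wrist"); np.savez("c_stub2",*c); cv2.imwrite("pics/s2_full.png",im[:,:,::-1])
save("s2",cv2.resize(im[100:300,180:380],None,fx=3,fy=3,interpolation=cv2.INTER_CUBIC))
print(ctrl.get_time())
E
```

```text
base [[ 0.52303273 -0.22918124  0.012     ]
 [ 0.52804985 -0.11699689  0.012     ]
 [ 0.7000016  -0.12672192  0.012     ]
 [ 0.69528615 -0.23887128  0.012     ]]
grips [[ 0.52397447 -0.20242606  0.065     ]
 [ 0.52616499 -0.14344686  0.065     ]]
stub [[0.5563374  0.15970912 0.03      ]]
nest [ 0.5981098  -0.17496511  0.05      ]
5.8167
```

View pics/p2.png

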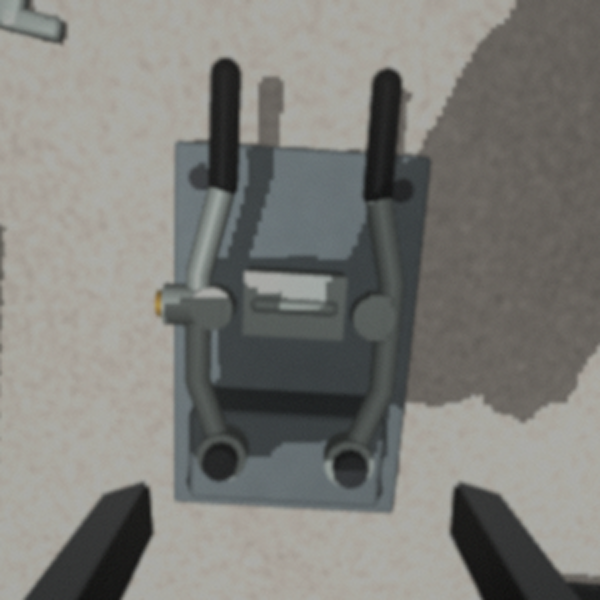

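View pics/s2.png

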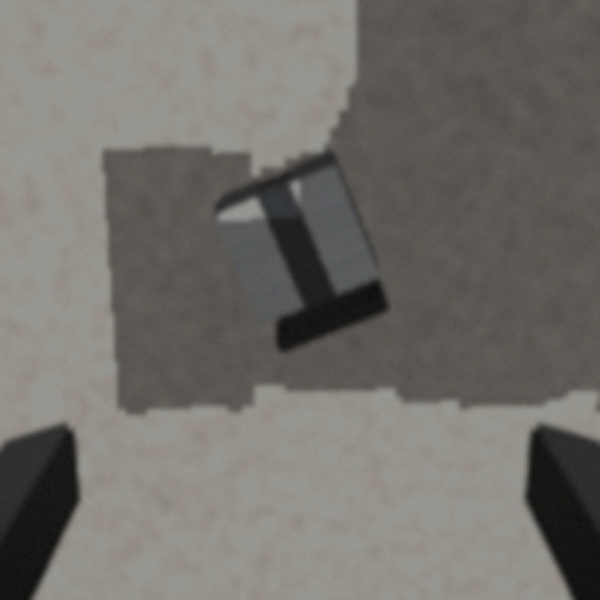

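The grey press seen close up: the nest post is in the crop's middle at about (293,306), with its key along image x, the pivot bolts at (220,460) and (350,465), and the anvil screw on its left (world -y). The stub has its cap pointing away from the robot and slightly +y. The dark band on top has to be checked: it is either decoration or the slot facing up, so I'll look at the bare end obliquely.

```bash
python3 - <<'E'
from h import *
ld=lambda n:[v for v in np.load(n).values()]
c=ld("c_press2.npz"); f=lambda a:np.array(a)/2+[130,0]
P=cast(c,f([[243,340],[345,340],[347,275],[243,270]]),.05);print("post",P,P.mean(0))
print("key",cast(c,f([[250,303],[337,307]]),.054))
B=cast(c,f([[220,460],[350,465]]),.081);print("bolts",B,B.mean(0))
b=cast(c,f([[177,142],[430,157],[391,512],[176,500]]),.012);print("base",b,b.mean(0))
print("grips ends",cast(c,f([[226,62],[222,190],[387,73],[378,197]]),.065))
c=ld("c_stub2.npz");g=lambda a:np.array(a)/3+[180,100]
S=cast(c,g([[216,212],[333,160],[380,280],[265,322]]),.03);print("stubtop",S,S.mean(0))
print("band",cast(c,g([[262,195],[287,185],[305,305],[333,295]]),.03))
s=S.mean(0); y=np.radians(19); d=np.array([np.cos(y),np.sin(y),0])
R=Ro.from_euler('z',y)*Ro.from_euler('y',-np.radians(30))*Ro.from_euler('y',np.pi)
print("tool z",R.apply([0,0,1]))
T=ctrl.camera_info("wrist")["tool_from_camera"]
ax=R.apply(T[:3,2]); print("axis",ax)
cam=np.r_[s[:2],.015]-ax*.23; tcp=cam-R.apply(T[:3,3]); print(cam,tcp)
ctrl.move_ptp(tcp,R.as_quat()); im,c=snap("wrist"); np.savez("c_stub3",*c); cv2.imwrite("pics/s3_full.png",im[:,:,::-1])
save("s3",cv2.resize(im[120:300,190:370],None,fx=3,fy=3,interpolation=cv2.INTER_CUBIC)); print(ctrl.get_time())
E
```

```text
post [[ 0.60439464 -0.19836037  0.05      ]
 [ 0.60442572 -0.15563254  0.05      ]
 [ 0.57772355 -0.15532881  0.05      ]
 [ 0.57569844 -0.19760729  0.05      ]] [ 0.59056059 -0.17673225  0.05      ]
key [[ 0.58855011 -0.19474838  0.054     ]
 [ 0.59019101 -0.15943061  0.054     ]]
bolts [[ 0.64623115 -0.20576828  0.081     ]
 [ 0.64835177 -0.15490803  0.081     ]] [ 0.64729146 -0.18033815  0.081     ]
base [[ 0.5225612  -0.22882901  0.012     ]
 [ 0.52884245 -0.11661444  0.012     ]
 [ 0.70164717 -0.12706071  0.012     ]
 [ 0.69476104 -0.23901122  0.012     ]] [ 0.61195296 -0.17787885  0.012     ]
grips ends [[ 0.50267276 -0.20047288  0.065     ]
 [ 0.54565635 -0.20330158  0.065     ]
 [ 0.50623194 -0.14357594  0.065     ]
 [ 0.54816109 -0.14545241  0.065     ]]
stubtop [[0.55475745 0.13970791 0.03      ]
 [0.54319974 0.16597756 0.03      ]
 [0.57065223 0.17697457 0.03      ]
 [0.58066382 0.15038573 0.03      ]] [0.56231831 0.15826144 0.03      ]
band [[0.55094851 0.15012521 0.03      ]
 [0.5487228  0.15574133 0.03      ]
 [0.57657583 0.15971461 0.03      ]
 [0.57419452 0.1661879  0.03      ]]
tool z [ 0.47275929  0.16278408 -0.8660254 ]
axis [ 0.68966582  0.23781694 -0.6839621 ]
[0.40369517 0.10356355 0.17231128] [0.55788068 0.15596184 0.05934537]
7.5333
```

View pics/s3.png

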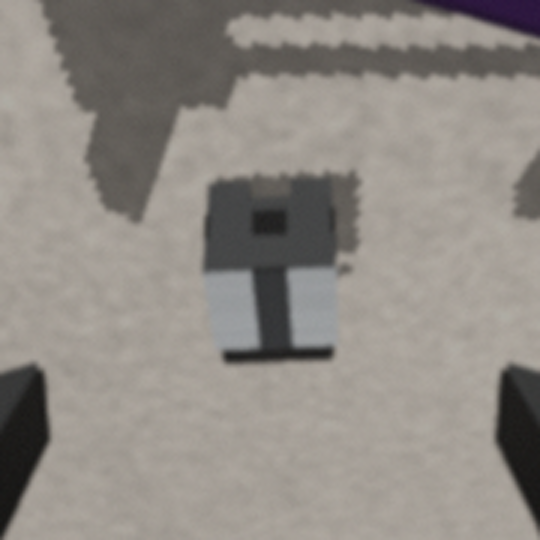

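The end face shows the notch on the bench side (crop (270,187), pale ground through it), so the slot is already down and the top band is only a dark strip. Next: check the numbers, then pick.

```bash
python3 - <<'E'
from h import *
ld=lambda n:[v for v in np.load(n).values()]
c=ld("c_stub3.npz"); S=cast(c,np.array([[205,270],[335,268],[333,350],[222,353]])/3+[190,120],.03)
print("stub3",S.round(4),S.mean(0))
c=ld("c_press2.npz"); f=lambda a:np.array(a)/2+[130,0]
for z in(.05,.06,.07,.08): print("block",z,(cast(c,f([[190,490],[383,497],[290,412],[290,435]]),z)-[.589,-.177,0]).round(4)[:,:2].tolist())
for y in(22,-158):
  k=ctrl.inverse_kinematics([.562,.158,.1],q(np.radians(y))); print(y,None if k is None else np.round(k,2))
for y in(87,-93,-3,177):
  k=ctrl.inverse_kinematics([.589,-.177,.15],q(np.radians(y))); print(y,None if k is None else np.round(k,2))
E
```

```text
stub3 [[0.5546 0.1391 0.03  ]
 [0.5447 0.1663 0.03  ]
 [0.5723 0.1768 0.03  ]
 [0.5823 0.1514 0.03  ]] [0.56347218 0.15841716 0.03      ]
block 0.05 [[0.0835, -0.0471], [0.087, 0.04], [0.0469, -0.0018], [0.0574, -0.0019]]
block 0.06 [[0.0791, -0.0452], [0.0825, 0.0386], [0.0439, -0.0017], [0.054, -0.0017]]
block 0.07 [[0.0748, -0.0433], [0.078, 0.0371], [0.0409, -0.0015], [0.0506, -0.0015]]
block 0.08 [[0.0704, -0.0414], [0.0735, 0.0357], [0.038, -0.0013], [0.0473, -0.0014]]
22 [ 0.3   0.62 -0.85  1.79  0.54  0.99  1.19]
-158 [ 0.07  0.52 -0.51  1.8   0.31  0.91 -1.77]
87 [ 1.04  0.79 -1.22  1.67  0.78  1.25  2.74]
-93 [ 0.57  0.49 -0.43  1.68  0.23  1.02  0.  ]
-3 [ 0.88  0.62 -0.9   1.67  0.53  1.12  1.35]
177 [ 0.39  0.46 -0.19  1.69  0.1   1.   -1.46]
```

```bash
python3 - <<'E'
from h import *
Y=np.radians(22.0-180)
ctrl.move_ptp([.5628,.1584,.08],q(Y)); ctrl.movel([.5628,.1584,.013])
ctrl.close_gripper(20); print(ctrl.get_grip_width(),ctrl.get_grasp_force())
ctrl.movel([.5628,.1584,.15]); print(ctrl.get_grip_width(),ctrl.get_contact_force())
ctrl.move_ptp([.589,-.177,.15],q(np.radians(-93)))
ctrl.dwell(.3); im,c=snap("wrist"); np.savez("c_held",*c); save("held",im); print(ctrl.get_time(),ctrl.get_contact_force())
E
```

```text
0.029828056504609776 19.999972879886627
0.03010270412200704 [ 0.33826957 -0.86337032 -1.17133115]
13.75 [-0.4467131  -1.10666798 -0.78367123]
```

View pics/held.png

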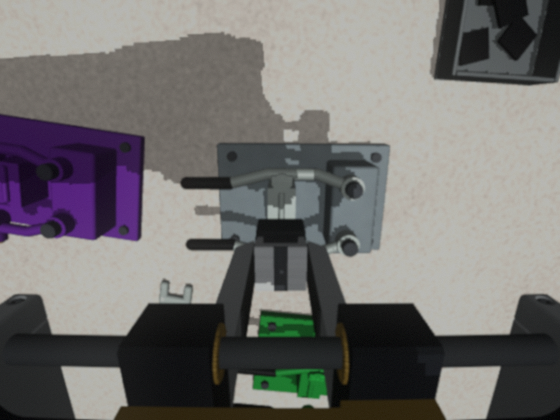

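The stub is held square with its cap towards +y (top at (281,232)). The press's bolts show at (354,188) and (349,244), which gives a second measurement of nest x.

```bash
python3 - <<'E'
from h import *
c=[v for v in np.load("c_held.npz").values()]
B=cast(c,[[354,187],[349,245]],.081);print(B,"nest",B.mean(0)-[.06,-.0032,0])
b=cast(c,[[219,144],[389,145],[384,252]],.012);print("base",b)
print("stub edges", [ (cast(c,[[u,255]],.06+.05*0+.15-.013+.03-.06)[0]) for u in(256,306)])
im=cv2.imread("pics/held.png",0); print(im[205,255:305].tolist()); print(im[200,255:305].tolist())
print(cast(c,[[267,203],[294,203]],.05))
E
```

```text
[[ 0.6506415  -0.15135266  0.081     ]
 [ 0.64712559 -0.20230872  0.081     ]] nest [ 0.58888354 -0.17363069  0.081     ]
base [[ 0.53118468 -0.1168664   0.012     ]
 [ 0.70108799 -0.12666435  0.012     ]
 [ 0.70100585 -0.2437817   0.012     ]]
stub edges [array([ 0.57598692, -0.16716043,  0.167     ]), array([ 0.60430554, -0.16866296,  0.167     ])]
[117, 118, 117, 117, 119, 119, 121, 119, 107, 86, 74, 78, 104, 129, 140, 141, 137, 126, 106, 92, 94, 90, 86, 77, 78, 85, 88, 85, 88, 115, 153, 167, 170, 169, 169, 170, 171, 175, 177, 170, 155, 134, 121, 123, 122, 122, 123, 123, 120, 122]
[116, 118, 118, 118, 119, 118, 122, 117, 107, 83, 71, 73, 79, 89, 93, 91, 92, 92, 91, 91, 92, 91, 85, 76, 77, 85, 90, 86, 81, 80, 87, 91, 91, 92, 93, 105, 135, 166, 176, 176, 157, 133, 121, 121, 122, 122, 122, 121, 123, 121]
[[ 0.57733822 -0.16984247  0.05      ]
 [ 0.6023199  -0.1711655   0.05      ]]
```

```bash
python3 - <<'E'
from h import *
x,y=.5886,-.1758
ctrl.movel([x,y,.075],v=.08); f0=ctrl.get_contact_force(); print(f0)
z=.070
while z>.0615:
    ctrl.movel([x,y,z],v=.03); f=ctrl.get_contact_force()-f0; print(round(z,4),f.round(2),ctrl.get_ee_pos()[2].round(4))
    if f[2]>4: break
    z-=.001
print(ctrl.get_time())
E
```

```text
[-1.48979746 -2.03976802  1.77333721]
0.07 [-1.82 -1.74  3.24] 0.07
0.069 [-2.36 -1.56  5.85] 0.0692
15.4083
```

```bash
python3 - <<'E'
from h import *
x,y=.5886,-.1758
ctrl.dwell(.2); print(ctrl.get_contact_force(),ctrl.get_moment(),ctrl.get_ee_pos(),ctrl.get_grip_width())
ctrl.movel([x,y,.085],v=.08)
for z in (.085,.077,.073,.071,.069):
    ctrl.movel([x,y,z],v=.04);ctrl.dwell(.15); print(z,ctrl.get_contact_force().round(2),ctrl.get_moment().round(2),ctrl.get_ee_pos().round(4))
im,c=snap("wrist"); np.savez("c_h2",*c); save("h2",im[100:320,120:450])
im,c=snap("side"); np.savez("c_h2s",*c);save("h2s",cv2.resize(im[140:230,230:340],None,fx=6,fy=6,interpolation=cv2.INTER_CUBIC)); print(ctrl.get_time())
E
```

```text
[-4.32447985 -4.51939066  7.48691449] [-0.76758227  0.93460723  0.04820158] [ 0.58869061 -0.17633317  0.06925358] 0.029612981886796237
0.085 [-0.18  0.17 -1.19] [-0.08  0.04 -0.01] [ 0.5885 -0.1757  0.0848]
0.077 [ 0.89  0.31 -0.38] [-0.06  0.11 -0.01] [ 0.5887 -0.1757  0.0771]
0.073 [-0.44 -0.1  -1.25] [-0.04  0.05 -0.  ] [ 0.5886 -0.1758  0.073 ]
0.071 [ 0.13 -0.91 -1.87] [-0.08  0.08  0.05] [ 0.5886 -0.1758  0.071 ]
0.069 [-1.28 -0.51  5.29] [-0.02  0.25  0.03] [ 0.5888 -0.1758  0.0692]
18.1583
```

```bash
python3 - <<'E'
from h import *
x,y=.5884,-.1803
ctrl.movel([x,y,.085],v=.08)
for z in (.071,.069,.068,.067,.066,.065,.064,.063):
    ctrl.movel([x,y,z],v=.04);ctrl.dwell(.15);f=ctrl.get_contact_force(); print(z,f.round(2),ctrl.get_moment().round(2),ctrl.get_ee_pos().round(4))
    if f[2]>4: break
im,c=snap("wrist"); np.savez("c_h3",*c); save("h3",cv2.resize(im[100:320,150:420],None,fx=2.5,fy=2.5,interpolation=cv2.INTER_CUBIC)); print(ctrl.get_time())
E
```

```text
0.071 [-0.34  0.43 -1.42] [-0.09  0.04 -0.03] [ 0.5885 -0.1803  0.0711]
0.069 [-1.14 -0.52 -1.01] [-0.02  0.06  0.  ] [ 0.5884 -0.1803  0.0691]
0.068 [-0.61 -0.02  0.16] [-0.08  0.05 -0.01] [ 0.5884 -0.1803  0.068 ]
0.067 [ 0.    0.64 -0.56] [-0.04  0.1   0.01] [ 0.5884 -0.1803  0.067 ]
0.066 [-0.53  0.04 -1.1 ] [-0.05  0.03  0.03] [ 0.5884 -0.1803  0.066 ]
0.065 [ 0.03  0.38 -1.06] [-0.11  0.13 -0.01] [ 0.5884 -0.1803  0.065 ]
0.064 [ 1.58 -0.52 -0.89] [-0.12 -0.09 -0.01] [ 0.5885 -0.1803  0.0641]
0.063 [-3.03  0.11 10.08] [ 0.07  0.81 -0.04] [ 0.5886 -0.1803  0.0636]
22.0167
```

View pics/h3.png

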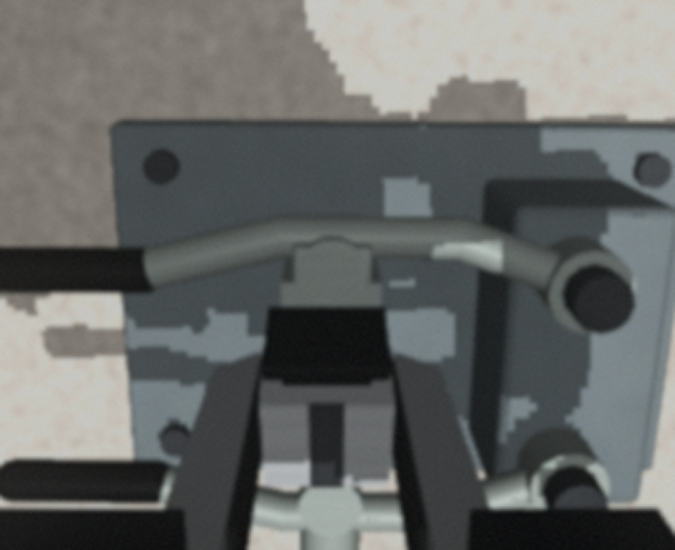

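Seated: contact at TCP z 0.0637, as expected for the nest floor (key-top contact would have been at 0.067). The cap (328,345) is clear of the left nose (330,270). Now release.

```bash
python3 - <<'E'
from h import *
p=ctrl.get_ee_pos()
ctrl.movel([.5884,-.1803,.0637],v=.03)
ctrl.let_go(); print(ctrl.get_grip_width(),ctrl.get_contact_force())
ctrl.dwell(.3); ctrl.movel([.5884,-.1803,.17])
# move to over the grips, yaw -3
ctrl.move_ptp([.5245,-.1733,.13],q(np.radians(-3)))
im,c=snap("wrist"); np.savez("c_g",*c); save("g",cv2.resize(im[60:300,150:420],None,fx=2.5,fy=2.5,interpolation=cv2.INTER_CUBIC))
print(ctrl.get_time(),ctrl.get_contact_force(),ctrl.get_ee_pos())
im,c=snap("side"); np.savez("c_gs",*c);s=cv2.resize(im[150:220,240:330],None,fx=6,fy=6,interpolation=cv2.INTER_CUBIC)
im,c=snap("scene"); t=cv2.resize(im[190:260,185:275],None,fx=6,fy=6,interpolation=cv2.INTER_CUBIC)
save("gs",cv2.resize(np.vstack([s,t]),None,fx=.7,fy=.7))
E
```

```text
0.09410179360897951 [0.83444226 1.17163025 0.07680321]
25.8583 [-0.65433807 -0.34897661  0.28764716] [ 0.52463422 -0.17324012  0.12990879]
```

View pics/gs.png

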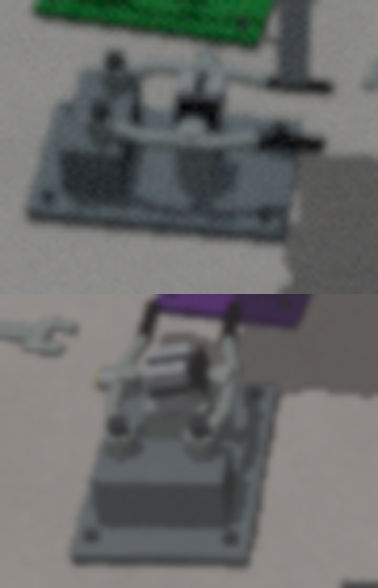

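The stub sits on the nest between both jaws in both views (side crop about (200,95), scene crop about (180,365)). Now I'll squeeze in small force steps.

```bash
python3 - <<'E'
from h import *
ctrl.movel([.5245,-.1733,.047],v=.1); print(ctrl.get_contact_force())
last=None
for F in [4,7,9,10,10.5,11,11.5,12,12.5]:
    ctrl.close_gripper(F); w=ctrl.get_grip_width()*1e3
    print(F,round(w,2),round(ctrl.get_grasp_force(),2),round(ctrl.get_time(),2),ctrl.get_contact_force().round(1))
    if last and F>=10 and last-w>3: print("drop");break
    last=w
E
```

```text
[ 0.48142712 -0.29501462  0.39210234]
4 53.28 4.08 27.68 [-4.  -0.1  3.8]
7 51.28 7.09 27.91 [-4.3 -0.4  5.8]
9 49.4 9.09 28.14 [-3.9  0.2  5.8]
10 41.11 10.08 28.53 [-3.7  0.1  5. ]
drop
```

```bash
python3 - <<'E'
from h import *
for F in [10.5,11,12]:
    ctrl.close_gripper(F); print(F,round(ctrl.get_grip_width()*1e3,2),round(ctrl.get_time(),2))
ctrl.dwell(.1)
im,c=snap("scene"); t=cv2.resize(im[195:235,200:260],None,fx=9,fy=9,interpolation=cv2.INTER_CUBIC)
save("sq",t)
E
```

```text
10.5 40.98 28.75
11 40.77 28.97
12 40.75 29.18
```

```bash
python3 - <<'E'
from h import *
ctrl.let_go(); print(ctrl.get_grip_width()); ctrl.dwell(.3)
ctrl.movel([.5245,-.1733,.15],v=.12)
ctrl.move_ptp([.635,-.177,.15],q(np.radians(-3))); ctrl.dwell(.2)
im,c=snap("wrist"); save("end",im); g=cv2.cvtColor(im,cv2.COLOR_RGB2GRAY)
s=np.radians(-3)
for dx in(-8,0,8):
    ys=np.arange(-40,41,2)/1e3
    P=np.c_[.5886+dx/1e3*np.cos(s)-ys*np.sin(s),-.177+dx/1e3*np.sin(s)+ys*np.cos(s),np.full(len(ys),.08)]
    uv=proj(c,P).astype(np.float32); v=cv2.remap(g,uv[:,:1],uv[:,1:],cv2.INTER_LINEAR).ravel(); print(dx,list(zip((ys*1e3).astype(int).tolist(),v.tolist())))
# grips: black pixels across at z=.065, 65 mm before nest
ys=np.arange(-44,45,1)/1e3
P=np.c_[.5236-ys*np.sin(s),-.1735+ys*np.cos(s),np.full(len(ys),.065)]
uv=proj(c,P).astype(np.float32); v=cv2.remap(g,uv[:,:1],uv[:,1:],cv2.INTER_LINEAR).ravel()
print("dark grip y mm",[int(round(a*1e3)) for a,b in zip(ys,v) if b<50]); print(ctrl.get_time(),ctrl.get_contact_force())
E
```

```text
0.09422551560891719
-8 [(-40, 71), (-38, 77), (-36, 88), (-34, 85), (-32, 74), (-30, 62), (-28, 58), (-26, 50), (-24, 59), (-22, 67), (-20, 68), (-18, 85), (-16, 90), (-14, 97), (-12, 101), (-10, 107), (-8, 136), (-6, 136), (-4, 135), (-2, 116), (0, 132), (2, 164), (4, 158), (6, 158), (8, 141), (10, 107), (12, 106), (14, 62), (16, 21), (18, 71), (20, 67), (22, 64), (24, 56), (26, 46), (28, 65), (30, 69), (32, 72), (34, 77), (36, 83), (38, 75), (40, 64)]
0 [(-40, 89), (-38, 91), (-36, 90), (-34, 89), (-32, 91), (-30, 90), (-28, 88), (-26, 88), (-24, 90), (-22, 61), (-20, 65), (-18, 85), (-16, 87), (-14, 51), (-12, 36), (-10, 36), (-8, 36), (-6, 36), (-4, 34), (-2, 36), (0, 35), (2, 34), (4, 34), (6, 34), (8, 34), (10, 35), (12, 35), (14, 27), (16, 24), (18, 68), (20, 62), (22, 72), (24, 93), (26, 91), (28, 93), (30, 92), (32, 91), (34, 91), (36, 93), (38, 77), (40, 59)]
8 [(-40, 94), (-38, 77), (-36, 87), (-34, 85), (-32, 78), (-30, 95), (-28, 108), (-26, 85), (-24, 67), (-22, 66), (-20, 66), (-18, 80), (-16, 85), (-14, 94), (-12, 102), (-10, 101), (-8, 104), (-6, 102), (-4, 101), (-2, 101), (0, 101), (2, 104), (4, 104), (6, 105), (8, 102), (10, 104), (12, 102), (14, 56), (16, 24), (18, 65), (20, 65), (22, 65), (24, 64), (26, 71), (28, 85), (30, 86), (32, 86), (34, 86), (36, 83), (38, 73), (40, 64)]
dark grip y mm [-32, -31, -30, -29, -28, -27, -26, -25, -24, 24, 25, 26, 27, 28, 29, 30, 31, 32, 33, 34]
32.35 [ 0.12425556 -0.67266221 -0.26123474]
```

Block spans -14 to +14 mm and the cap only about 14 to 17.5 mm, so the cap is home. The stub is centred, and the grips are open again at ±33 mm.

```bash
python3 -c "
from h import *
print(ctrl.job_done())"
```

```text
the job is handed in; nothing more can be done
None
```

I handed the job in: the cap snapped home at 10 N of squeeze. To confirm, I pressed up to 12 N and the handles barely moved further. The last picture shows the handles open again and the finished stub in the nest; the judge's result was not returned to me.

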